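# Let the silver coupe roll out of the toy gas station

## Task

On the yellow toy gas station, press the two round green buttons down together, one fingertip on each, and keep both fully down until the silver coupe has rolled down its lane by itself and stopped against the wall at the bottom; then let both buttons come up and move clear. Press them at the same time, never one alone, do not touch or lift the coupe, and leave the buggy, the tow truck and the tumbler where they stand.

Things in the scene. Friction and masses are not known exactly. Their poses are not given: they have to be found in the camera images.
- station: Yellow plastic toy gas station, fixed to the board, deck 190 x 280 mm, 18 mm high. Origin: centre of its underside, on the work surface; z up, y along its length. A white island (42 x 120 mm, top 48 mm above the work surface) centred at x = -8 mm, y = 0 carries two green buttons. Two fuel pumps (58 mm high) stand at x = -70, y = -85 and -115 mm.
- lane_mid (a point): Middle of the floor of the grey lane with red kerbs, at x = +60 mm, y = 0, 40 mm up in the station frame. The lane runs along the station's y, 48 mm wide inside, falling 7.4 degrees towards -y, kerb tops 11 mm above its floor. Red walls close it at y = +131 mm (top 73 mm high) and y = -131 mm (top 50 mm high). Axes as the station's.
- stop_pins (a point): Between the two green stop pins (each 9 x 6 mm) that stand 7 mm out of the lane floor at y = +20 mm, before the coupe's front wheels. Each pin is one piece with one button and sinks as far as it is pressed: the coupe is freed only while both buttons are at least 7 mm down; a pin rises again when its button is let go.
- kiosk_roof (a point): Centre of the top of the kiosk's red roof (65 x 85 mm), 79 mm above the work surface, at x = -62, y = +97 mm in the station frame: the highest thing on the station. Axes as the station's.
- button_a_top (a point): Centre of the top face of the first round green button (station frame x = -8, y = +30 mm, 60 mm above the work surface when up; it sinks with the button). Cap 30 mm in diameter, flat top; its axis is vertical. The two button centres are 60 mm apart, leaving 30 mm between the caps. Axes as the station's.
- button_b_top (a point): Centre of the top face of the second round green button (station frame x = -8, y = -30 mm), otherwise the same.
- button_a (a joint): How far the first button is pressed, m: 0 up, 0.009 fully down against its stop (cap then 3 mm above the island). Spring: 1.5 N to start, 4.5 N fully down, for each button; it comes up by itself.
- button_b (a joint): How far the second button is pressed, m; the same.
- coupe: Silver die-cast toy coupe, 84 mm long (along its y), 34 mm wide, 31 mm high, 50 to 80 g, on free-turning wheels of 16 mm diameter. Origin midway between the wheels at the level of their underside; nose to its own -y, which is down the lane.
- coupe_center (a point): Centre of the coupe, 16 mm above its origin. It starts at about y = +54 mm in the station frame, waiting against the pins, and ends at about y = -88 mm, stopped against the lower wall; the roll takes about 2 to 3 s from the moment both pins are down.
- buggy_center (a point): Centre of the lime plastic toy buggy (36 x 62 mm, 45 mm high), loose on the station's deck between kiosk and pumps, beside the buttons; the point is 20 mm above its underside.
- tow_truck_center (a point): Centre of the brown wooden toy tow truck (130 mm long along its x, 57 mm wide, 76 mm high), loose on the board off one end of the station; the point is 35 mm above its underside.
- tumbler_center (a point): Centre of the glass tumbler (72 mm across the rim, 95 mm high), loose on the board off the other end of the station; the point is half-way up.
Not all that is in view belongs to the job. What is meant by the coupe is not purple or turquoise, and is the smaller of those in its own colour.

How it is judged:
On the way, in this order (a step that is already met when the one before it is completed fails the run):
1. both green buttons are held down together by the fingers (value of joint each of button_a, button_b above 0.0066 m and contact force between the fingers and button_a above 0.5 N and contact force between the fingers and button_b above 0.5 N), for 0.1 s.
2. with both buttons still held down by the fingers, the coupe has rolled to the bottom of its lane and stands still (all of step 1 and y of coupe_center in the frame of station between -0.105 and -0.078 m and x of coupe_center in the frame of station between 0.045 and 0.075 m and z of coupe_center in the frame of station between 0.03 and 0.06 m and linear speed of coupe below 0.015 m/s), for 0.2 s.
At the end, for the whole second after the job is handed in: The coupe stands still at the bottom of its lane (its centre 78 to 105 mm from the station's middle, at or within about 10 mm of the lower wall), both buttons are up again (within 1 mm), and buggy, tow truck and tumbler are within 15 mm of where they were (value of joint each of button_a, button_b below 0.001 m and y of coupe_center in the frame of station between -0.105 and -0.078 m and x of coupe_center in the frame of station between 0.045 and 0.075 m and z of coupe_center in the frame of station between 0.03 and 0.06 m and linear speed of coupe below 0.015 m/s and distance of each of tow_truck_center, tumbler_center, buggy_center from where it was at the start of the episode below 0.015 m); the robot touches nothing.
It fails at once if one button was pressed down alone ((value of joint button_a above 0.0066 m and value of joint button_b below 0.003 m) or (value of joint button_b above 0.0066 m and value of joint button_a below 0.003 m)).
It fails at once if the robot touched the coupe (contact force between any of the fingers, the arm and coupe above 0.2 N).
It fails at once if the coupe was lifted (height (world z) of coupe_center above 0.085 m).
It fails at once if the buggy, tow truck or tumbler was moved or lifted (distance of any of tow_truck_center, tumbler_center, buggy_center from where it was at the start of the episode above 0.015 m).
It also fails if it takes over 35 s, if anything falls off the work surface, if the arm or the gripper's body presses on something with over 40 N, if the wrist force passes 120 N, or if a joint passes its speed limit or range.

## Robot

A 6-joint arm with a two-finger parallel gripper is mounted at the origin on the work surface. World frame = base frame: x ahead of the robot, y to its left, z up, the work surface at z = 0. Lengths are in m, angles in rad, forces in N, time in s.
With the tool pointing down it reaches from about 0.375 to 0.975 m from the base axis. Payload 3.8 kg.
Tool frame: the origin (TCP) lies at the very end of the fingers, on their centre line; the grasp point (between the pads) lies 19 mm behind it; y points along the fingers, x is the direction in which the jaws open and shut, and the axes are right-handed (so a half turn about y gives the same grasp; the last joint's range is limited). The gripper opens to 85 mm and grips with 20 to 120 N. Pads are 22 mm wide; open, the fingers measure 114 mm over their backs; the gripper's body (76 mm by 85 mm) begins 54 mm behind the grasp point. The pads swing forward as they close: fully open they stand 13 mm farther back than shut.
Start: joints at [-1.344, 0.264, 1.604, -0, 1.274, -0.037], TCP at [0.176, -0.652, 0.231] pointing down, gripper open.
Joint ranges: [-2.63, 2.63], [-0.94, 2.18], [0.31, 2.57], [-1.31, 4.45], [0, 2.66], [-2.55, 2.55]. Speed limits (rad/s): [2.57, 2.57, 3.14, 3.14, 3.14, 3.14].

## Interface

Orientations are given as a rotation vector (axis times angle).
In Python, from workcell import bot, cams gives the robot as it stands.
- The arm moves only by the tool play_rows, never from a script. Its argument "motion" is a list of rows, each a list of 2 entries, a list of its own where there are three numbers: the shift along the world's x, y, z normalised to -1 to 1, where 1 is 400 mm, then the turn, a rotation vector about the world's x, y, z normalised to -1 to 1, where 1 is pi/4 rad. In form: [[[tx, ty, tz], [ax, ay, az]], ...]. A call has 1 to 10 rows; each row is the pose to reach, as a shift and turn from the pose commanded when the call began; what a row does not reach only later rows make up. A row lasts 1/8 s, in which the tool goes at most 62.5 mm and 10.7 degrees, less where a joint would pass 70% of its speed; a pose out of reach is approached as far as the arm can. A call with a number of a shift or a turn outside -1 to 1 is refused whole. A call with a gripper value outside its range is refused whole. "gripper" is the closure, from 0 (fully open) to 1 (shut), set as the call begins (left out, the last holds). The fingers move at their own pace and stop on an object; "squeeze" is the grip in N (left out, the last holds). Time passes only in rows, so rows that repeat a pose let the fingers close. It gives the time, the measured TCP pose, the force and the opening at its end, in the units of the state.
- bot.read_state(): the state, without advancing time (a new reading comes with each control period).
- cams.read_camera(name): name is "side" or "top" or "wrist"; returns (picture, depth): 400x640x3 uint8, red, green, blue; 400x640 float32, m along the optical axis (not along the pixel's ray), 0 where there is no reading.
- cams.calibration(name): a dict with "mtx" (3x3 intrinsics, pixels), "R" (3x3) and "t" (3): a world point X has camera coordinates R X + t; the wrist camera has in their place "tool_from_camera" (4x4, takes a point from camera to tool coordinates, whose origin is the TCP and whose axes are the tool frame's). Camera axes: x right, y down, z forward; pixel columns grow to the right and rows downward; lengths in m; the calibration is good to about 2 mm. A picture is of the moment at which its call begins: read the wrist's pose just before it. calibration takes no time and is no camera call.
- bot.finish_job(): hands the job in, once; it reports no verdict.
Trained networks look in the newest picture that a camera, given by its name, has taken for a name from the list of things; names that differ only in an ending like _2 or _b are one class to them, and where a whole thing is asked for, a point or a joint stands for the part that bears it (a point fixed in the world has none). Each returns a list of dicts, best first, with "conf" (0 to 1); they miss things now and then, are a little off and sometimes report something else, mostly with a low value. They report only what shows in the picture. A call takes as long as a camera call. They do not tell look-alikes from the thing itself.
- cams.recognise(camera, label): "xyz" ([x, y, z] in m, in the coordinates of the camera as it stood for that picture, good to about 4 mm: the middle of the surface that is visible of it).
- cams.regions_of(camera, label): "mask" (400x640 bool, what is visible of it).
- cams.mark_of(camera, label): "xyz" ([x, y, z] in m, in the coordinates of the camera as it stood for that picture, good to about 4 mm: a listed point, or the origin of a listed thing).
The state is a dict: "time": time; "q": joint angles; "joint_vel": joint speeds; "joint_torque": joint torques, N m; "tool_pos": TCP position; "tcp_rot": TCP orientation; "wrist_force": force on the tool from outside, world axes, zero at the start; "torque": the same for the moment, N m; "width": opening from 0.0 (shut) to 1.0 (fully open).
Only numpy, scipy, OpenCV 4.12 (cv2) and the standard library are available. Lean on these libraries where they do the work, as an engineer would, in place of code of your own. Each camera call takes 0.05 s, during which the arm holds its last target.

## Working session

There is one attempt and no reset: what is moved stays moved. The work goes in short steps, Python scripts to look and compute and a tool call to move; the robot and the scene stay as the last step left them, time stands still between calls to the robot, and variables do not carry over. Pictures are saved under pics/ and viewed, and the job is handed in when it is done.

Besides the shell and the picture viewer there is one more tool, called after ">>>" as name(argument=value, ...) on one line, values as JSON. play_rows: Moves the arm, as the interface text tells. Its arguments: {"type":"object","properties":{"motion":{"type":"array","items":{"type":"array"}},"gripper":{"type":"number"},"squeeze":{"type":"number"}},"required":["motion"]}

```bash
mkdir -p pics; ls; cat > h.py <<'E'
import numpy as np, cv2
from workcell import bot, cams
def w(cam,p):
    c=cams.calibration(cam); return np.array(c["R"]).T@(np.array(p)-np.array(c["t"]))
def save(n,im): cv2.imwrite("pics/"+n,im[:,:,::-1])
E
python3 - <<'E'
from h import *
s=bot.read_state(); print({k:np.round(v,3) for k,v in s.items()})
for c in ["top","side"]:
    im,d=cams.read_camera(c); save(c+"0.png",im); np.savez("/tmp/"+c,im=im,d=d)
    for l in ["station","button_a_top","button_b_top","lane_mid","kiosk_roof","coupe_center","buggy_center","tow_truck_center","tumbler_center","stop_pins"]:
        for r in cams.mark_of(c,l)[:4]: print(c,l,round(r["conf"],2),np.round(w(c,r["xyz"]),4))
E
```

```text
pics
{'time': np.float64(0.0), 'q': array([-1.344,  0.265,  1.605, -0.   ,  1.274, -0.037]), 'joint_vel': array([-0.001, -0.001,  0.001, -0.003,  0.   , -0.002]), 'joint_torque': array([-1.0000e-03, -5.1511e+01, -3.6731e+01, -0.0000e+00,  1.3000e-02,
       -0.0000e+00]), 'tool_pos': array([ 0.176, -0.651,  0.23 ]), 'tcp_rot': array([-1.321,  1.014, -1.011]), 'wrist_force': array([ 0.151,  0.118, -0.138]), 'torque': array([-0.018,  0.006,  0.025]), 'width': np.float64(1.003)}
top station 0.57 [5.835e-01 8.380e-02 1.000e-04]
top station 0.17 [ 0.5481 -0.1487  0.0355]
top button_a_top 0.63 [0.5797 0.1154 0.0628]
top button_b_top 0.48 [0.5676 0.0533 0.0544]
top lane_mid 0.61 [0.6433 0.0711 0.0371]
top kiosk_roof 0.77 [0.5388 0.1868 0.0808]
top coupe_center 0.94 [ 0.7525 -0.1577  0.021 ]
top coupe_center 0.93 [0.6508 0.1216 0.0639]
top coupe_center 0.86 [0.4825 0.3446 0.0147]
top coupe_center 0.68 [0.5153 0.0933 0.0399]
top buggy_center 0.72 [0.5155 0.0938 0.0408]
top tow_truck_center 0.86 [ 0.5482 -0.1482  0.034 ]
top tow_truck_center 0.54 [0.5674 0.0523 0.0553]
top tumbler_center 0.81 [0.6588 0.3256 0.0475]
top stop_pins 0.74 [0.6459 0.0919 0.0437]
side station 0.81 [ 0.5832  0.0804 -0.002 ]
side station 0.26 [0.6496 0.0861 0.0442]
side button_a_top 0.51 [0.5793 0.1139 0.0611]
side button_b_top 0.45 [0.5713 0.0526 0.06  ]
side button_b_top 0.29 [0.5805 0.1139 0.0602]
side lane_mid 0.66 [0.6436 0.0705 0.0408]
side kiosk_roof 0.97 [0.545  0.1893 0.0786]
side kiosk_roof 0.59 [0.6465 0.0869 0.0463]
side coupe_center 0.64 [ 0.7519 -0.1596  0.02  ]
side coupe_center 0.59 [0.6517 0.1219 0.0615]
side buggy_center 0.36 [0.5425 0.1868 0.0787]
side tow_truck_center 0.84 [ 0.5507 -0.151   0.037 ]
side tumbler_center 0.58 [0.6586 0.3223 0.0498]
side stop_pins 0.92 [0.6457 0.087  0.0463]
side stop_pins 0.18 [0.6429 0.0684 0.0423]
```

View pics/top0.png

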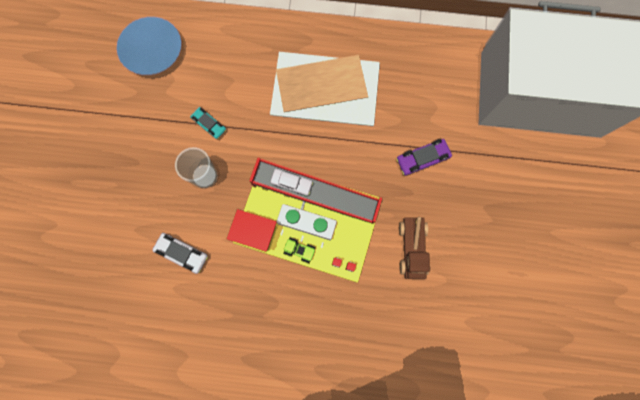

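View pics/side0.png

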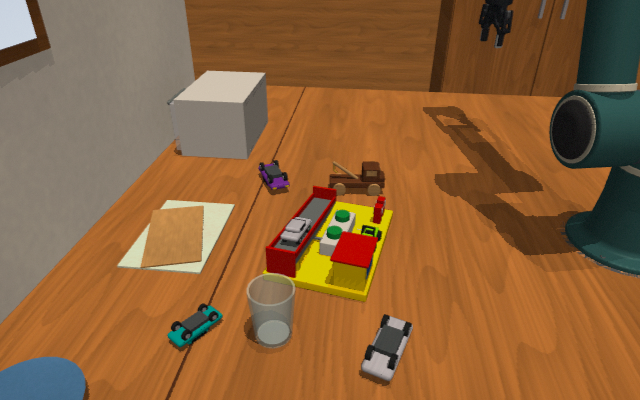

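```bash
python3 - <<'E'
from h import *
z=np.load("/tmp/top.npz"); im,d=z["im"],z["d"]
c=cams.calibration("top"); K=np.array(c["mtx"]);R=np.array(c["R"]);t=np.array(c["t"])
v,u=np.mgrid[:400,:640]
P=np.stack([(u-K[0,2])/K[0,0]*d,(v-K[1,2])/K[1,1]*d,d],-1); W=(P-t)@R
hsv=cv2.cvtColor(im,cv2.COLOR_RGB2HSV)
near=(abs(W[...,0]-.575)<.08)&(abs(W[...,1]-.084)<.08)&(W[...,2]>.052)&(W[...,2]<.07)
m=near&(hsv[...,0]>40)&(hsv[...,0]<90)&(hsv[...,1]>80)
n,l,st,ce=cv2.connectedComponentsWithStats(m.astype(np.uint8))
for i in range(1,n):
    if st[i,4]>40:
        q=W[l==i]; print(st[i],ce[i],q.mean(0).round(4),(q.min(0)/2+q.max(0)/2).round(4),np.median(q[:,2]).round(4))
# crop at coupe, buttons
def px(X): p=K@(R@np.array(X)+t); return p[:2]/p[2]
for n,X in dict(a=(.5797,.1154,.06),b=(.569,.053,.06),c=(.6508,.1216,.0639),c2=(.7525,-.1577,.021),c3=(.4825,.3446,.0147)).items(): print(n,px(X).round())
p=px((.6,.085,.05)).astype(int)
cr=im[max(0,p[1]-75):p[1]+75,max(0,p[0]-100):p[0]+100]
save("crop.png",cv2.resize(cr,None,fx=4,fy=4,interpolation=cv2.INTER_CUBIC))
E
```

```text
[286 210  13  13 139] [292.12230216 216.00719424] [0.58   0.1136 0.0593] [0.58   0.1138 0.0584] 0.0595
[314 219  13  13 139] [319.95683453 224.79136691] [0.5683 0.0547 0.0593] [0.5685 0.0547 0.0591] 0.0594
a [291. 216.]
b [321. 225.]
c [292. 182.]
c2 [425. 156.]
c3 [180. 253.]
```

View pics/crop.png

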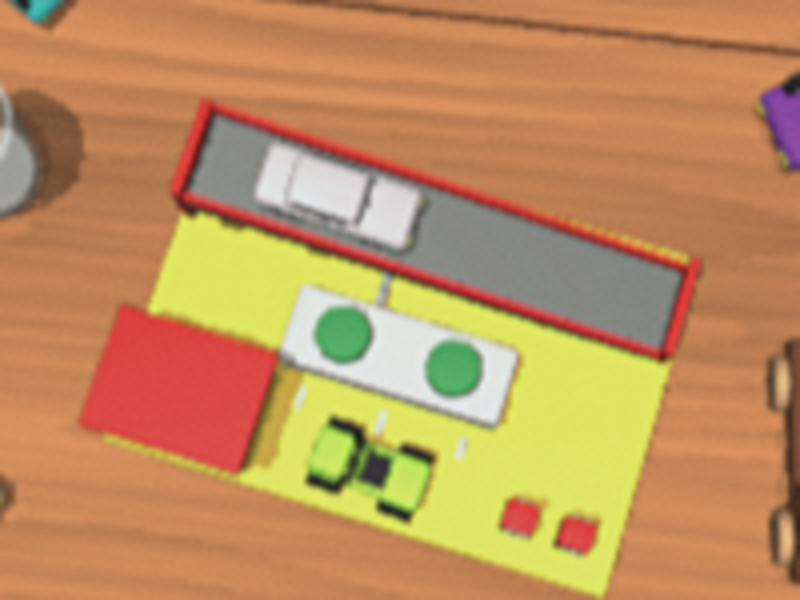

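```bash
python3 - <<'E'
from h import *
from scipy.spatial.transform import Rotation as Ro
s=bot.read_state(); R0=Ro.from_rotvec(s["tcp_rot"]); print(R0.as_matrix().round(3))
mid=np.array([.5742,.0842]); dx=np.array([.0117,.0589,0]);dx/=np.linalg.norm(dx)
for sg in (1,-1):
    x=sg*dx;y=np.array([0,0,-1.]);M=np.stack([x,y,np.cross(x,y)],1)
    r=(Ro.from_matrix(M)*R0.inv()).as_rotvec(); print(sg,r.round(4),"norm units",(r/(np.pi/4)).round(4))
print(mid-s["tool_pos"][:2], s["tool_pos"].round(4))
print(np.array(cams.calibration("wrist")["tool_from_camera"]).round(3))
E
```

```text
[[ 0.261 -0.     0.965]
 [-0.965 -0.     0.261]
 [ 0.    -1.    -0.   ]]
1 [0.0000e+00 1.0000e-04 2.6817e+00] norm units [0.0000e+00 1.0000e-04 3.4144e+00]
-1 [ 0.     -0.     -0.4599] norm units [ 1.000e-04 -0.000e+00 -5.856e-01]
[0.39820195 0.73584628] [ 0.176  -0.6516  0.2313]
[[ 1.     0.001  0.001  0.001]
 [-0.    -0.273  0.962 -0.144]
 [ 0.001 -0.962 -0.273  0.068]
 [ 0.     0.     0.     1.   ]]
```

>>> play_rows(motion=[[[0.05,0.1,0],[0,0,-0.04]],[[0.1,0.185,0],[0,0,-0.08]],[[0.15,0.28,0],[0,0,-0.12]],[[0.2,0.37,0],[0,0,-0.16]],[[0.25,0.46,0],[0,0,-0.2]],[[0.3,0.55,0],[0,0,-0.24]],[[0.35,0.65,0],[0,0,-0.28]],[[0.4,0.74,0],[0,0,-0.3]],[[0.45,0.83,0],[0,0,-0.34]],[[0.5,0.92,0],[0,0,-0.38]]], gripper=0.46, squeeze=40)

```text
time: 2.35
tool_pos: [0.3766, -0.2825, 0.2316]
tcp_rot: [-1.192, 1.235, -1.236]
wrist_force: [0.1, 1.3, -0.8]
width: 0.541
```

```bash
cat > tgt.py <<'E'
from h import *
from scipy.spatial.transform import Rotation as Ro
s=bot.read_state(); R0=Ro.from_rotvec(s["tcp_rot"])
mid=np.array([.5742,.0842]); x=-np.array([.0117,.0589,0]);x/=np.linalg.norm(x)
y=np.array([0,0,-1.]);M=np.stack([x,y,np.cross(x,y)],1)
r=(Ro.from_matrix(M)*R0.inv()).as_rotvec()
print("t",s["time"],"pos",s["tool_pos"].round(4),"w",s["width"].round(3),"q",s["q"].round(2),"F",s["wrist_force"].round(2))
print("turn units",(r/(np.pi/4)).round(4),"shift units",((mid-s["tool_pos"][:2])/.4).round(4))
E
python3 tgt.py
```

```text
Traceback (most recent call last):
  File "tgt.py", line 7, in <module>
    print("t",s["time"],"pos",s["tool_pos"].round(4),"w",s["width"].round(3),"q",s["q"].round(2),"F",s["wrist_force"].round(2))
                                                         ^^^^^^^^^^^^^^^^
AttributeError: 'float' object has no attribute 'round'
```

>>> play_rows(motion=[[[0.05,0.1,0],[0,0,-0.02]],[[0.1,0.185,0],[0,0,-0.04]],[[0.15,0.28,0],[0,0,-0.06]],[[0.2,0.37,0],[0,0,-0.08]],[[0.25,0.46,0],[0,0,-0.1]],[[0.3,0.55,0],[0,0,-0.13]],[[0.35,0.65,0],[0,0,-0.16]],[[0.42,0.78,0],[0,0,-0.19]],[[0.495,0.92,0],[0,0,-0.206]],[[0.495,0.92,0],[0,0,-0.206]]])

```text
time: 3.6
tool_pos: [0.5754, 0.088, 0.2312]
tcp_rot: [-1.111, 1.349, -1.348]
wrist_force: [-0.2, -0.9, -0.3]
width: 0.546
```

```bash
sed -i 's/s\["width"\].round(3)/round(float(s["width"]),3)/' tgt.py; cat > wr.py <<'E'
import sys
exec(open("tgt.py").read())
im,d=cams.read_camera("wrist"); save(sys.argv[1],im)
c=cams.calibration("wrist"); T=np.array(c["tool_from_camera"]);K=np.array(c["mtx"])
p=np.array(s["tool_pos"])
v,u=np.mgrid[:400,:640]
P=np.stack([(u-K[0,2])/K[0,0]*d,(v-K[1,2])/K[1,1]*d,d],-1)@T[:3,:3].T+T[:3,3]
W=P@R0.as_matrix().T+p
hsv=cv2.cvtColor(im,cv2.COLOR_RGB2HSV)
m=(d>0)&(W[...,2]>.045)&(W[...,2]<.068)&(hsv[...,0]>50)&(hsv[...,0]<85)&(hsv[...,1]>80)
n,l,st,ce=cv2.connectedComponentsWithStats(m.astype(np.uint8))
for i in range(1,n):
    if st[i,4]>80:
        q=W[l==i];a=P[l==i]; print(st[i],"world",q.mean(0).round(4),(q.min(0)/2+q.max(0)/2).round(4),"toolx,z range",a.min(0).round(4),a.max(0).round(4))
f=(d>0)&(P[...,1]>-.03)&(P[...,1]<.02)
n,l,st,ce=cv2.connectedComponentsWithStats(f.astype(np.uint8))
for i in range(1,n):
    if st[i,4]>80:
        a=P[l==i]; print("finger",st[i],a.min(0).round(4),a.max(0).round(4))
E
python3 wr.py w1.png
```

```text
t 3.6 pos [0.5754 0.088  0.2312] w 0.546 q [0.11 0.09 1.81 0.   1.24 1.87] F [-0.22 -0.85 -0.27]
turn units [-0.0013  0.0009 -0.0055] shift units [-0.0029 -0.0094]
[278 157  28  29 628] world [0.5813 0.1122 0.0611] [0.5811 0.1124 0.0609] toolx,z range [-0.0385  0.1682 -0.0133] [-0.0115  0.1725  0.0153]
[338 157  28  29 612] world [0.5701 0.0542 0.0612] [0.5698 0.054  0.0611] toolx,z range [ 0.0213  0.1677 -0.0132] [0.0485 0.1724 0.0152]
finger [ 225  233   45   67 1089] [-0.036  -0.03   -0.0117] [-0.0219 -0.0027  0.0117]
finger [ 366  233   45   71 1087] [ 0.0235 -0.0299 -0.0114] [ 0.0376 -0.0031  0.0118]
```

View pics/w1.png

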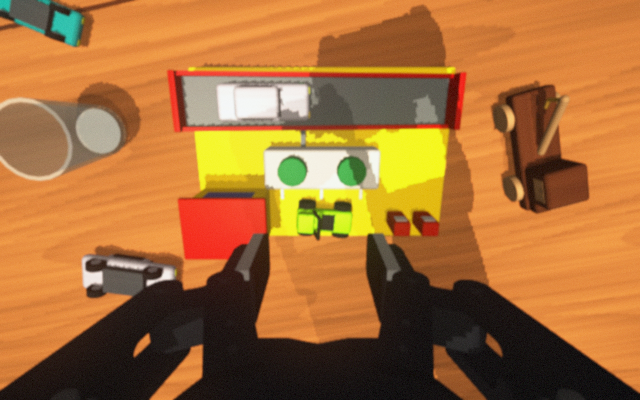

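>>> play_rows(motion=[[[0,0,-0.08],[0,0,0]],[[0,0,-0.16],[0,0,0]],[[0,0,-0.24],[0,0,0]],[[0,0,-0.3],[0,0,0]],[[0,0,-0.34],[0,0,0]],[[0,0,-0.34],[0,0,0]],[[0,0,-0.34],[0,0,0]]])

```text
time: 4.53
tool_pos: [0.5748, 0.084, 0.0964]
tcp_rot: [-1.108, 1.352, -1.353]
wrist_force: [1.1, -1.2, 0.3]
width: 0.539
```

```bash
python3 wr.py w2.png
```

```text
t 4.525 pos [0.5748 0.084  0.0964] w 0.539 q [ 0.1   0.21  1.94 -0.    0.99  1.87] F [ 1.15 -1.23  0.29]
turn units [-0.0001  0.0022  0.0011] shift units [-0.0015  0.0004]
[ 343  193   48   49 1721] world [0.5722 0.0545 0.0608] [0.5703 0.0541 0.0578] toolx,z range [ 0.016   0.0329 -0.0133] [0.0443 0.0443 0.0161]
[ 243  194   49   48 1670] world [0.5829 0.1113 0.0609] [0.5813 0.1125 0.0581] toolx,z range [-0.0436  0.0331 -0.0132] [-0.0149  0.0437  0.0152]
finger [ 152   72   85   64 4591] [-0.0786  0.0134  0.0523] [-0.0392  0.02    0.0819]
finger [ 224  233   46   69 1096] [-0.0361 -0.03   -0.0113] [-0.0219 -0.0033  0.0117]
finger [ 366  233   45   71 1086] [ 0.0236 -0.03   -0.0115] [ 0.0377 -0.0028  0.0118]
finger [  69  266  153   65 4191] [-0.1393  0.0143 -0.0619] [-0.0536  0.02   -0.0208]
finger [134 333  16  24 156] [-0.1102  0.0148 -0.0792] [-0.0987  0.0176 -0.0634]
finger [181 344  22  20 276] [-0.0827  0.0147 -0.086 ] [-0.0677  0.0176 -0.0706]
```

View pics/w2.png

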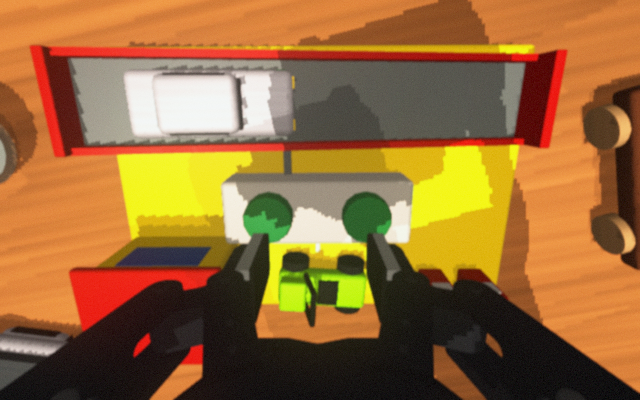

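>>> play_rows(motion=[[[0,0,-0.05],[0,0,0]],[[0,0,-0.08],[0,0,0]],[[0,0,-0.09],[0,0,0]],[[0,0,-0.1],[0,0,0]],[[0,0,-0.11],[0,0,0]],[[0,0,-0.12],[0,0,0]],[[0,0,-0.12],[0,0,0]]])

```text
time: 5.45
tool_pos: [0.5738, 0.0844, 0.0486]
tcp_rot: [-1.111, 1.353, -1.352]
wrist_force: [-6.4, 0.0, 10.5]
width: 0.535
```

```bash
python3 wr.py w3.png
```

```text
t 5.45 pos [0.5738 0.0844 0.0486] w 0.535 q [0.1  0.27 1.97 0.   0.91 1.87] F [-6.45  0.02 10.48]
turn units [ 0.0001 -0.0011  0.0003] shift units [ 0.0011 -0.0005]
[ 350  217   60   54 1473] world [0.5746 0.0549 0.0523] [0.5715 0.0542 0.0581] toolx,z range [ 0.0162 -0.0181 -0.0108] [ 0.0445 -0.0007  0.0168]
[ 225  218   60   52 1399] world [0.5855 0.1104 0.0522] [0.5816 0.1126 0.0579] toolx,z range [-0.0434 -0.0184 -0.0106] [-0.0151 -0.0002  0.0163]
finger [    0    21   640   151 77313] [-0.1327 -0.03    0.0417] [0.1381 0.02   0.0974]
finger [    0   191   443   152 28711] [-0.1341 -0.03   -0.0616] [0.061  0.02   0.0234]
finger [486 333  16  24 152] [ 0.0875 -0.0114 -0.0551] [ 0.0946  0.0026 -0.0501]
finger [188 344  15  39 366] [-0.0593 -0.03   -0.0672] [-0.0533 -0.0052 -0.0333]
```

View pics/w3.png

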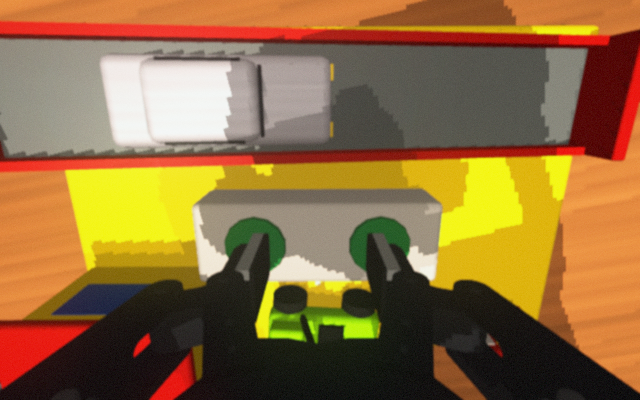

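>>> play_rows(motion=[[[0,0,-0.003],[0,0,0]],[[0,0,-0.005],[0,0,0]],[[0,0,-0.005],[0,0,0]],[[0,0,-0.005],[0,0,0]],[[0,0,-0.005],[0,0,0]],[[0,0,-0.005],[0,0,0]],[[0,0,-0.005],[0,0,0]],[[0,0,-0.005],[0,0,0]],[[0,0,-0.005],[0,0,0]],[[0,0,-0.005],[0,0,0]]])

```text
time: 6.75
tool_pos: [0.5739, 0.0844, 0.0485]
tcp_rot: [-1.111, 1.353, -1.352]
wrist_force: [-10.2, -1.5, 21.5]
width: 0.546
```

```bash
python3 wr.py w4.png
```

```text
t 6.75 pos [0.5739 0.0844 0.0485] w 0.546 q [0.1  0.27 1.97 0.   0.91 1.87] F [-10.15  -1.54  21.52]
turn units [ 0.0001 -0.001   0.0003] shift units [ 0.0009 -0.0005]
[ 350  217   60   54 1457] world [0.5745 0.0548 0.0522] [0.5717 0.0541 0.0578] toolx,z range [ 0.0163 -0.0177 -0.0103] [ 0.0446 -0.0009  0.0167]
[ 225  218   60   53 1380] world [0.5854 0.1103 0.0521] [0.5815 0.1126 0.0571] toolx,z range [-0.0433 -0.0166 -0.0109] [-0.0151 -0.0007  0.0161]
finger [    0    21   640   151 78944] [-0.1326 -0.0224  0.0416] [0.138  0.02   0.0973]
finger [    0   191   443   152 28616] [-0.134  -0.03   -0.0616] [0.0605 0.02   0.0233]
finger [486 333  16  24 150] [ 0.0877 -0.0114 -0.0543] [ 0.0944  0.001  -0.05  ]
finger [189 344  14  38 362] [-0.0591 -0.03   -0.0664] [-0.053  -0.0056 -0.0334]
```

View pics/w4.png

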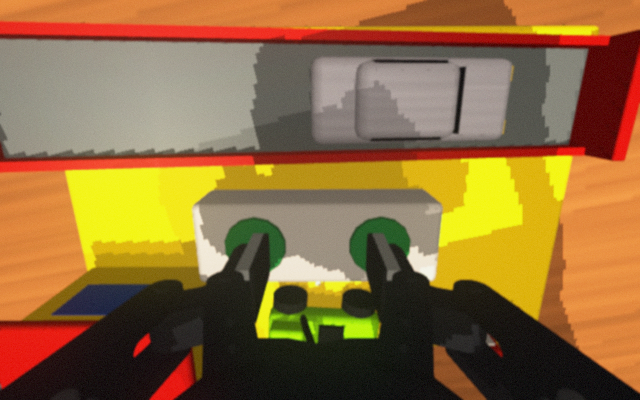

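The caps are bottomed out (z 0.052, about 21 N in all). The coupe is rolling, with its nose at pixel (510,100). I'll keep holding.

>>> play_rows(motion=[[[0,0,0],[0,0,0]],[[0,0,0],[0,0,0]],[[0,0,0],[0,0,0]],[[0,0,0],[0,0,0]],[[0,0,0],[0,0,0]],[[0,0,0],[0,0,0]],[[0,0,0],[0,0,0]],[[0,0,0],[0,0,0]],[[0,0,0],[0,0,0]],[[0,0,0],[0,0,0]]])

```text
time: 8.05
tool_pos: [0.5739, 0.0844, 0.0485]
tcp_rot: [-1.11, 1.353, -1.352]
wrist_force: [-11.0, -0.7, 20.6]
width: 0.543
```

>>> play_rows(motion=[[[0,0,0],[0,0,0]],[[0,0,0],[0,0,0]],[[0,0,0],[0,0,0]],[[0,0,0],[0,0,0]],[[0,0,0],[0,0,0]],[[0,0,0],[0,0,0]],[[0,0,0],[0,0,0]],[[0,0,0],[0,0,0]],[[0,0,0],[0,0,0]],[[0,0,0],[0,0,0]]])

```text
time: 9.3
tool_pos: [0.5739, 0.0844, 0.0485]
tcp_rot: [-1.11, 1.353, -1.352]
wrist_force: [-10.5, -0.9, 21.8]
width: 0.54
```

```bash
cat > chk.py <<'E'
from h import *
import sys
so=np.array([.5825,.0823]);yy=np.array([.195,.981]);xx=np.array([.981,-.195])
im,d=cams.read_camera("side"); save(sys.argv[1],im)
for l in ["coupe_center","buggy_center","tow_truck_center","tumbler_center","button_a_top"]:
    for r in cams.mark_of("side",l)[:3]:
        p=w("side",r["xyz"]);e=p[:2]-so; print(l,round(r["conf"],2),p.round(4),"st",(e@xx).round(4),(e@yy).round(4))
E
python3 wr.py w5.png | head -4; python3 chk.py s5.png
```

```text
t 9.3 pos [0.5739 0.0844 0.0485] w 0.54 q [ 0.1   0.27  1.97 -0.    0.91  1.87] F [-10.5   -0.88  21.75]
turn units [ 0.0001 -0.0009  0.0003] shift units [ 0.0008 -0.0005]
[ 350  217   60   54 1464] world [0.5746 0.0548 0.0522] [0.5717 0.0543 0.0583] toolx,z range [ 0.0163 -0.0187 -0.0105] [ 0.0447 -0.0008  0.0164]
[ 225  218   60   53 1394] world [0.5855 0.1103 0.0522] [0.5815 0.1125 0.0583] toolx,z range [-0.0432 -0.0184 -0.0108] [-0.015  -0.0012  0.016 ]
coupe_center 0.88 [0.7808 0.3326 0.0118] st 0.1458 0.2842
coupe_center 0.78 [ 0.6283 -0.0155  0.0432] st 0.064 -0.087
coupe_center 0.65 [ 0.7544 -0.1575  0.0209] st 0.2154 -0.2017
buggy_center 0.62 [0.5193 0.0916 0.0388] st -0.0638 -0.0032
tow_truck_center 0.6 [ 0.5518 -0.1515  0.0344] st 0.0155 -0.2354
tumbler_center 0.96 [0.661  0.3269 0.0485] st 0.0293 0.2553
button_a_top 0.72 [0.5475 0.1866 0.0787] st -0.0547 0.0955
button_a_top 0.47 [0.5822 0.1098 0.0497] st -0.0056 0.0269
button_a_top 0.4 [0.6489 0.0868 0.0444] st 0.0642 0.0174
```

View pics/w5.png

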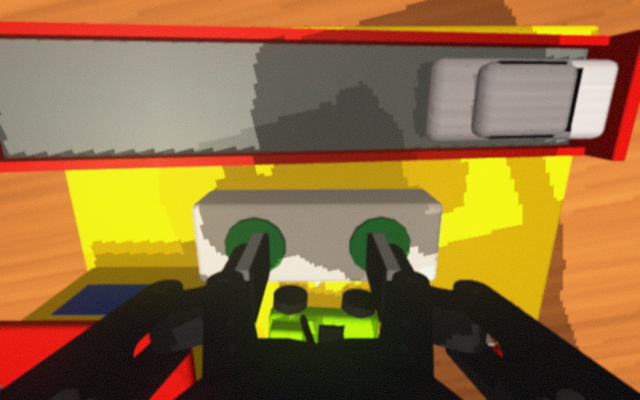

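View pics/s5.png

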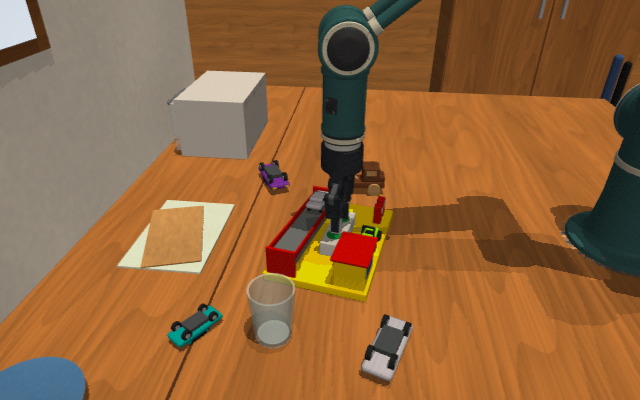

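The coupe's nose is against the lower wall (pixel 615,100; station y about -0.087). I'll hold a little longer to confirm it is at rest.

>>> play_rows(motion=[[[0,0,0],[0,0,0]],[[0,0,0],[0,0,0]],[[0,0,0],[0,0,0]],[[0,0,0],[0,0,0]],[[0,0,0],[0,0,0]],[[0,0,0],[0,0,0]],[[0,0,0],[0,0,0]],[[0,0,0],[0,0,0]]])

```text
time: 10.65
tool_pos: [0.5739, 0.0844, 0.0485]
tcp_rot: [-1.11, 1.353, -1.352]
wrist_force: [-10.6, -1.9, 19.9]
width: 0.542
```

```bash
python3 wr.py w6.png | head -4; python3 -c "
import cv2
a=cv2.imread('pics/w5.png');b=cv2.imread('pics/w6.png');d=cv2.absdiff(a,b)[40:150,400:630];print(d.mean(),d.max())"
```

```text
t 10.65 pos [0.5739 0.0844 0.0485] w 0.542 q [ 0.1   0.27  1.97 -0.    0.91  1.87] F [-10.61  -1.94  19.91]
turn units [ 0.0001 -0.0009  0.0003] shift units [ 0.0008 -0.0005]
[ 350  217   60   54 1464] world [0.5746 0.0548 0.0522] [0.5717 0.0542 0.0586] toolx,z range [ 0.0163 -0.0188 -0.0103] [ 0.0445 -0.0014  0.0166]
[ 225  218   60   53 1383] world [0.5854 0.1103 0.0521] [0.5817 0.1126 0.0581] toolx,z range [-0.0431 -0.0179 -0.0105] [-0.0151 -0.0013  0.0163]
2.7870223978919633 22
```

The two frames match apart from noise, so the coupe is at rest. Now I'll lift straight up.

>>> play_rows(motion=[[[0,0,0.02],[0,0,0]],[[0,0,0.05],[0,0,0]],[[0,0,0.12],[0,0,0]],[[0,0,0.22],[0,0,0]],[[0,0,0.32],[0,0,0]],[[0,0,0.42],[0,0,0]],[[0,0,0.45],[0,0,0]],[[0,0,0.45],[0,0,0]],[[0,0,0.45],[0,0,0]]])

```text
time: 11.82
tool_pos: [0.5729, 0.0842, 0.2231]
tcp_rot: [-1.113, 1.355, -1.351]
wrist_force: [0.1, 0.3, -0.2]
width: 0.543
```

```bash
python3 wr.py w7.png | head -4; python3 chk.py s7.png
```

```text
t 11.825 pos [0.5729 0.0842 0.2231] w 0.543 q [0.1  0.09 1.82 0.   1.23 1.87] F [ 0.07  0.25 -0.18]
turn units [ 0.0004 -0.0041  0.0005] shift units [ 0.0033 -0.0001]
[272 157  29  29 661] world [0.5813 0.1124 0.0611] [0.5811 0.1125 0.0606] toolx,z range [-0.0433  0.1601 -0.0112] [-0.0159  0.1648  0.017 ]
[333 156  29  30 645] world [0.5701 0.0544 0.0611] [0.5699 0.0543 0.0612] toolx,z range [ 0.016   0.1597 -0.0112] [0.0433 0.1641 0.0179]
coupe_center 0.95 [0.483  0.3436 0.0227] st -0.1485 0.2369
coupe_center 0.81 [0.7819 0.33   0.0133] st 0.1473 0.2819
coupe_center 0.76 [ 0.7541 -0.1589  0.0197] st 0.2154 -0.2032
buggy_center 0.48 [0.5159 0.0931 0.0365] st -0.0674 -0.0024
tow_truck_center 0.58 [ 0.5531 -0.1519  0.0377] st 0.0168 -0.2355
tumbler_center 0.56 [0.6604 0.3253 0.0504] st 0.0291 0.2536
button_a_top 0.5 [0.5804 0.1112 0.0599] st -0.0077 0.028
```

View pics/w7.png

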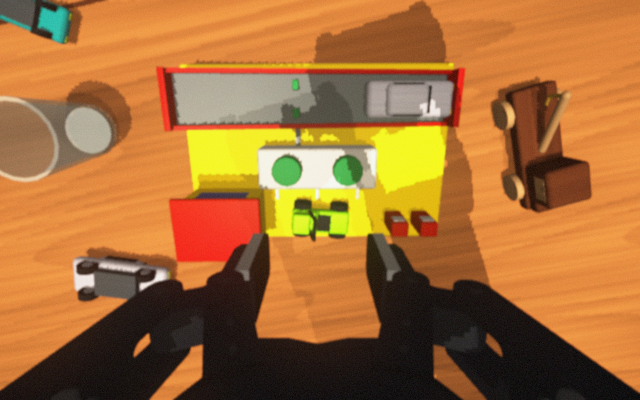

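The buttons (286,170 and 347,170) and both pins (295,86 and 295,113) are up. The coupe stands at the lower wall (408,98), nothing else has moved, and the arm is clear.

```bash
python3 -c "
from workcell import bot
print(bot.finish_job())"
```

```text
the job is handed in; nothing more can be done
None
```

I pressed both green buttons together, one fingertip on each, and held them fully down from about 5.4 s to 10.7 s at roughly 20 N in all. The coupe rolled down its lane by itself and stopped against the lower wall. I then lifted straight up and handed the job in at about 12 s; no verdict was reported.

- **While pressed:** both caps were at about 52 mm (fully down). The coupe was at about y = -87 mm in the station frame, and two wrist pictures taken over a second apart matched apart from noise.
- **After lifting:** both caps were back at about 61 mm and both stop pins were up. The coupe was still at the lower wall, and the wrist force was near zero. The buggy, tow truck and tumbler were within about 6 mm of where the networks first placed them, roughly the measuring error.
- **Disagreement:** in the last side view the network named only the three look-alike cars as the coupe and missed the one in the lane. I confirmed its final place in the wrist picture instead.

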